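# Lay out the trays and hold the chest lid for fitting a stay

### The job

I am about to fit a stay to the lid of the plywood chest, but the screw carton and the tape measure stand on each other's wooden tray: let them change places, each standing upright, flat on the tray floor and let go. Then lift the chest's lid by its bar handle to 45 degrees and hold it there with the gripper: finish while still holding it, because it falls shut by itself. Leave the masking tape, the spring clamp and the mug where they are.

Things in the scene. Friction and masses are not known exactly. Their poses are not given: they have to be found in the camera images.
- chest: Plywood chest with steel corners, fixed to the table, 160 (x) x 220 (y) x 110 mm high without the lid; origin at the centre of its underside, x axis from its front to its hinged back (away from the robot, turned up to 0.15 rad), z up.
- hinge_line (a point): Middle of the lid's hinge line, on the top back edge of the chest, 80 mm behind the chest's origin and 110 mm above it. The hinge runs along the chest's y axis.
- lid_angle (a joint): Opening angle of the chest lid in rad: 0 shut (level), grows as its front edge rises, stop at 1.4; 45 degrees is 0.785. The lid turns freely and falls shut from every angle when let go.
- lid: The chest's plywood lid, 164 x 226 x 12 mm, with its steel handle 0.36 kg nominal; origin in the middle of the hinge line, its x axis points away from the handle.
- handle_bar (a point): Middle of the round steel bar handle of the lid, 12 mm thick, 120 mm long, along the chest's y axis, on two 6 mm arms 104 mm apart. The point lies 209 mm in front of the hinge line and 7 mm above it with the lid shut. It turns with the lid. Can be pinched from above, one finger in the 39 mm gap between bar and lid; being round it turns between the fingers.
- left_tray: Shallow open wooden tray on the robot's left, fixed to the table, outside 122 (x) x 142 (y) mm, inside 110 x 130 mm, floor 6 mm thick, rim 10 mm high above the table; origin at the centre of its underside.
- right_tray: The same tray on the robot's right. The table between the two trays is free.
- screw_box: Cardboard carton of screws, 55 (x) x 85 (y) x 40 mm high, 0.42 kg nominal, standing on one of the trays; origin at the centre of its underside, z up. Grip it across its 55 mm side.
- tape_measure: Yellow tape measure standing on edge on the other tray, 35 (x) thick x 87 (y) long x 64 mm high, 0.31 kg nominal; origin at the underside, z up, the middle of the case lies 7 mm from it along +y. Grip it across the 35 mm thickness.
- masking_tape: Bystander: roll of masking tape lying flat, 100 mm across, 24 mm high; origin at the centre of its underside.
- spring_clamp: Bystander: plastic spring clamp lying flat, 66 x 104 x 16 mm; origin at the centre of its underside.
- mug: Bystander: white mug, 82 x 117 x 94 mm; origin at the centre of its underside.
There are look-alikes about, which are no part of the job. Leave any turquoise look-alike of the screw_box alone.

How it is judged:
By the outcome, as a careful person would: the job done as asked, in the order asked, and still so for the second after the job is handed in, while the arm keeps its last pose, push and grip.
It also fails if it takes over 72 s, if anything falls off the work surface, if the arm or the gripper's body presses on something with over 40 N, if the wrist force passes 120 N, or if a joint passes its speed limit or range.

### The arm

A 6-joint arm with a two-finger parallel gripper is mounted at the origin on a cart in front of the work surface, level with it; the furniture and walls round the work are solid. World frame = base frame: x ahead of the robot, y to its left, z up, the work surface at z = 0. Lengths are in m, angles in degrees, forces in N, time in s.
With the tool pointing down it reaches from about 0.25 to 0.725 m from the base axis. Payload 9.7 kg.
Tool frame: the origin (TCP) lies on the centre line of the jaws, within the pads' length; the fingertips stand bot.nose_length ahead of it and the grasp point (between the pads) lies 11 mm behind it (bot.nose_length is the distance from the TCP to the fingertips, in m); z points along the fingers, y is the line along which they close (so a half turn about z gives the same grasp; the last joint's range is limited). The gripper opens to 85 mm and grips with 20 to 120 N. Pads are 22 mm wide; open, the fingers measure 114 mm over their backs; the gripper's body (76 mm by 85 mm) begins 54 mm behind the grasp point. The pads swing forward as they close: fully open they stand 13 mm farther back than shut.
Start: joints at [-65.145, 4.979, 10.078, 95.1, 0, 90], TCP at [0.231, -0.499, 0.239] pointing down, gripper open.
Joint ranges: [-179.16, 179.16], [-48.56, 103.87], [-65.8, 70.77], [-126.05, 130.52], [-82.76, 87.17], [-180, 180]. Speed limits (degrees/s): [127.2, 127.2, 147.25, 180, 180, 180].

### API

Orientations are given as [roll, pitch, yaw] about the fixed x, y, z axes, in that order (R = Rz(yaw) Ry(pitch) Rx(roll)).
In Python, from workcell import bot gives the robot as it stands. The module is installed in compiled form; this text tells all that it offers.
- The arm moves only by the shell command python3 -m inch 'ROWS' [OPENING] [FORCE]. ROWS is JSON, a list of rows, each a list of 4 numbers: the shift along the world's x, y, z in cm, then the turn about the world's z in degrees. A call has exactly 8 rows; each row is the pose to reach, as a shift and turn from the pose commanded when the call began; what a row does not reach only later rows make up. A row lasts 1/8 s, in which the tool goes at most 62.5 mm and 10.7 degrees, less where a joint would pass 70% of its speed; a pose out of reach is approached as far as the arm can. A call with a gripper value outside its range is refused whole. OPENING is the finger opening in cm, from 0 to 8.54, set as the call begins (- or left out, the last holds). The fingers move at their own pace and stop on an object; FORCE is the grip in N (left out, the last holds). Time passes only in rows, so rows that repeat a pose let the fingers close, or fill a call up. It gives the time, the measured TCP pose, the force, the opening and the grip force at its end, in the units of the state.
- bot.get_obs(): the state, without advancing time (a new reading comes with each control period).
- bot.camera(name): name is "side" or "top"; returns a dict with "img" (480x640x3 uint8, red, green, blue), "fovy" (degrees; the focal length in pixels is half the picture's height over the tangent of half this angle, whatever the lens; pixels are square), "cx", "cy" (the principal point, pixels), "R" (3x3) and "t" (3): a world point X has camera coordinates R X + t. Camera axes: x right, y down, z forward; pixel columns grow to the right and rows downward; lengths in m; the calibration is good to about 2 mm. A picture is of the moment at which its call begins. There is no depth.
- bot.job_done(): hands the job in; it is judged then, once.
Trained networks look in a picture, given as the dict that the camera call returned (one of the last four; its "shot" number tells which), for a name from the list of things; names that differ only in an ending like _2 or _b are one class to them, and where a whole thing is asked for, a point or a joint stands for the part that bears it (a point fixed in the world has none). Each returns a list of dicts, best first, with "score" (0 to 1); they miss things now and then, are a little off and sometimes report something else, mostly with a low value. They report only what shows in the picture. A call takes as long as a camera call. They do not tell look-alikes from the thing itself.
- bot.find_in(thing, picture): "point" ([column, row] in pixels, amid what is visible of it).
- bot.landmark_of(thing, picture): "point" ([column, row] in pixels: a listed point, or the origin of a listed thing).
The state is a dict: "time": time; "q": joint angles; "qd": joint speeds; "joint_efforts": joint torques, N m; "ee_pos": TCP position; "tcp_rot": TCP orientation; "wrist_force": force on the tool from outside, world axes, zero at the start; "torque": the same for the moment, N m; "opening": finger opening in m; "grasp_force": force on a finger pad.
Only numpy, scipy, OpenCV 4.12 (cv2) and the standard library are available. Lean on these libraries where they do the work, as an engineer would, in place of code of your own. Each camera call takes 0.05 s, during which the arm holds its last target. There are 200 camera calls.

## Working session

There is one attempt and no reset: what is moved stays moved. The work goes in short steps, Python scripts to look and compute and a shell command to move; the robot and the scene stay as the last step left them, time stands still between calls to the robot, and variables do not carry over. Pictures are saved under pics/ and viewed, at most 10 in all, crops included, and the job is handed in when it is done.

```bash
mkdir -p pics
cat > h.py <<'E'
import numpy as np, cv2
from workcell import bot
def ray(c,p):
    f=240/np.tan(np.radians(c["fovy"])/2); R=np.array(c["R"]);t=np.array(c["t"])
    d=R.T@np.array([(p[0]-c["cx"])/f,(p[1]-c["cy"])/f,1]); return -R.T@t,d
def atz(c,p,z):
    o,d=ray(c,p); return o+d*(z-o[2])/d[2]
def proj(c,X):
    f=240/np.tan(np.radians(c["fovy"])/2); v=np.array(c["R"])@np.array(X)+np.array(c["t"])
    return f*v[0]/v[2]+c["cx"],f*v[1]/v[2]+c["cy"]
def save(c,n): cv2.imwrite("pics/"+n,cv2.cvtColor(c["img"],cv2.COLOR_RGB2BGR))
E
python3 - <<'E'
from h import *
Z=dict(chest=0,hinge_line=.11,handle_bar=.117,left_tray=0,right_tray=0,screw_box=.006,tape_measure=.006,masking_tape=0,spring_clamp=0,mug=0)
for n in("top","side"):
    c=bot.camera(n); save(c,n+"0.png"); print(n,np.round(-np.array(c["R"]).T@np.array(c["t"]),3))
    for k,z in Z.items():
        print(k,[(round(d["score"],2),np.round(d["point"]).tolist(),np.round(atz(c,d["point"],z)[:2],3).tolist()) for d in bot.landmark_of(k,c)[:3]])
o=bot.get_obs();print(o["ee_pos"],o["tcp_rot"],o["time"],bot.nose_length,o["opening"])
E
```

```text
top [0.453 0.003 1.392]
chest [(0.61, [326.0, 222.0], [0.664, -0.015])]
hinge_line [(0.64, [331.0, 184.0], [0.758, -0.027])]
handle_bar [(0.69, [325.0, 260.0], [0.541, -0.01])]
left_tray [(0.71, [241.0, 291.0], [0.454, 0.241]), (0.7, [237.0, 246.0], [0.589, 0.258])]
right_tray [(0.72, [398.0, 304.0], [0.417, -0.23])]
screw_box [(0.92, [397.0, 303.0], [0.42, -0.227])]
tape_measure [(0.87, [241.0, 291.0], [0.453, 0.239])]
masking_tape [(0.86, [238.0, 244.0], [0.597, 0.253])]
spring_clamp [(0.79, [410.0, 241.0], [0.606, -0.27]), (0.35, [399.0, 304.0], [0.419, -0.233])]
mug [(0.81, [188.0, 246.0], [0.588, 0.405])]
side [0.446 1.111 0.951]
chest [(0.71, [292.0, 269.0], [0.676, -0.029])]
hinge_line [(0.7, [255.0, 230.0], [0.764, -0.034])]
handle_bar [(0.94, [342.0, 237.0], [0.547, -0.022]), (0.19, [299.0, 412.0], [0.57, 0.491])]
left_tray [(0.63, [373.0, 356.0], [0.452, 0.24])]
right_tray [(0.9, [390.0, 230.0], [0.433, -0.232]), (0.56, [303.0, 357.0], [0.602, 0.261])]
screw_box [(0.89, [374.0, 198.0], [0.488, -0.384]), (0.57, [397.0, 231.0], [0.413, -0.223])]
tape_measure [(0.9, [375.0, 357.0], [0.448, 0.249])]
masking_tape [(0.65, [373.0, 358.0], [0.451, 0.248])]
spring_clamp [(0.77, [330.0, 221.0], [0.603, -0.257])]
mug [(0.7, [298.0, 412.0], [0.588, 0.405])]
[ 0.23117868 -0.49903409  0.2393016 ] [ 1.79999311e+02 -1.00934270e-03  2.48577763e+01] 1.1 0.008 0.08525957565914549
```

View pics/top0.png

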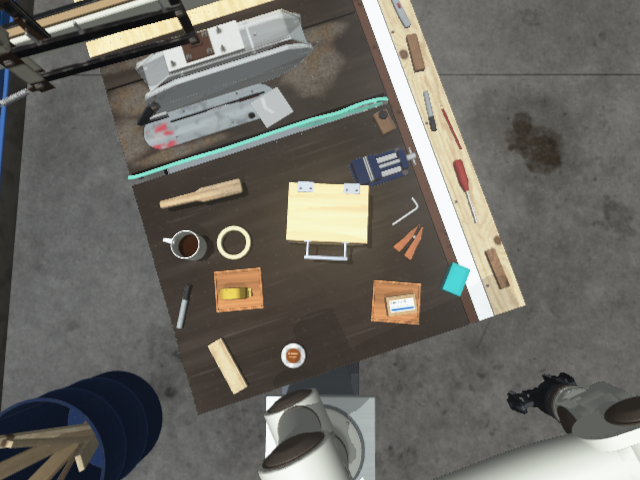

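View pics/side0.png

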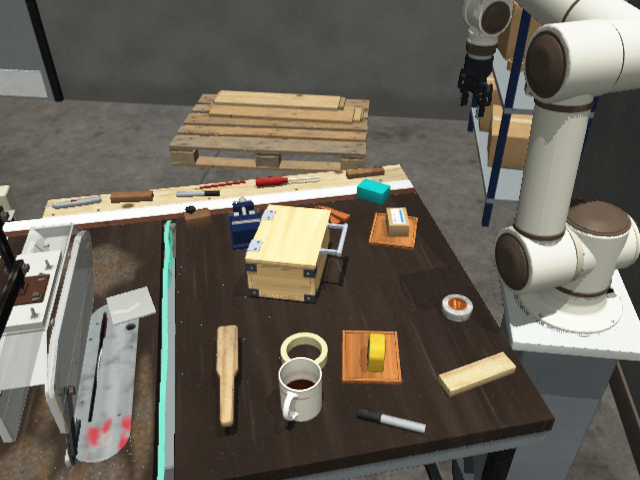

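The carton stands on the right tray (about 401,305 in the top view) and the tape measure on the left one (236,293). The turquoise look-alike is at (456,279). The lid bar is at (327,258). Next I'll get the orientations by colour.

```bash
cat > seg.py <<'E'
from h import *
def rect(c,lo,hi,win,z,name):
    hsv=cv2.cvtColor(c["img"],cv2.COLOR_RGB2HSV); x0,y0,x1,y1=win
    m=np.zeros(hsv.shape[:2],np.uint8); m[y0:y1,x0:x1]=cv2.inRange(hsv,np.array(lo),np.array(hi))[y0:y1,x0:x1]
    m=cv2.morphologyEx(m,cv2.MORPH_CLOSE,np.ones((5,5)))
    cs,_=cv2.findContours(m,cv2.RETR_EXTERNAL,cv2.CHAIN_APPROX_NONE); k=max(cs,key=cv2.contourArea)[:,0,:]
    P=np.array([atz(c,p,z)[:2] for p in k],np.float32)*1000
    (cx,cy),(w,h),a=cv2.minAreaRect(P); print(name,"c %.1f %.1f size %.1f %.1f ang %.1f (first dim dir)"%(cx,cy,w,h,a))
E
python3 - <<'E'
from seg import *
c=bot.camera("top")
hsv=cv2.cvtColor(c["img"],cv2.COLOR_RGB2HSV)
for p in[(397,297),(401,306),(410,311),(375,285),(236,293),(250,293),(220,275),(300,230),(327,258)]: print(p,hsv[p[1],p[0]],c["img"][p[1],p[0]])
rect(c,(3,100,90),(17,255,255),(205,260,272,320),.01,"ltray")
rect(c,(3,100,90),(17,255,255),(362,270,432,332),.01,"rtray")
rect(c,(20,130,60),(35,255,255),(205,260,272,320),.06,"tape")
rect(c,(0,0,120),(180,95,255),(366,276,430,330),.046,"box")
rect(c,(15,20,120),(35,160,255),(275,170,380,250),.122,"lid")
a=cv2.resize(c["img"][262:322,205:275],None,fx=6,fy=6,interpolation=cv2.INTER_CUBIC)
b=cv2.resize(c["img"][272:332,365:430],None,fx=6,fy=6,interpolation=cv2.INTER_CUBIC)
cv2.imwrite("pics/crop.png",np.hstack([a,b])[:,:,::-1][:, :800])
E
```

```text
(397, 297) [ 18  85 209] [209 180 139]
(401, 306) [ 90   2 244] [242 244 244]
(410, 311) [ 18  85 211] [211 183 141]
(375, 285) [ 13 131 171] [171 122  83]
(236, 293) [ 24 155 224] [224 197  88]
(250, 293) [ 24 126 224] [224 203 113]
(220, 275) [ 13 134 196] [196 139  93]
(300, 230) [ 27  51 248] [248 243 198]
(327, 258) [105  15 232] [218 225 232]
ltray c 458.7 247.3 size 124.0 144.1 ang 5.6 (first dim dir)
rtray c 424.3 -222.1 size 143.7 124.2 ang 85.6 (first dim dir)
tape c 446.6 248.1 size 31.5 87.1 ang 0.3 (first dim dir)
box c 418.4 -231.8 size 54.1 85.2 ang 7.8 (first dim dir)
lid c 672.2 -16.7 size 227.5 170.7 ang 87.7 (first dim dir)
```

View pics/crop.png

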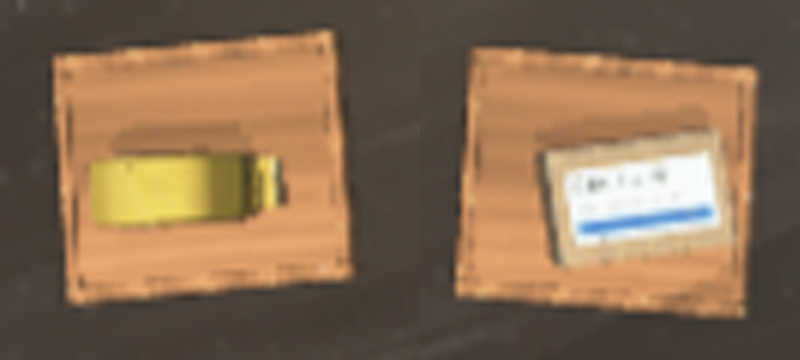

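The tray yaws are about +5.6° (left) and −4.4° (right). The box is at (418,−232) with yaw +7.8°. The tape is at (447,248) with yaw about 0–2°, its nose toward −y. I'll move above the box now.

```bash
python3 -m inch '[[3,4,0,10],[6,8,0,20],[9,12,-1,30],[12,16,-3,40],[15,20,-6,50],[17.5,25,-9,60],[18.7,26.7,-11,70],[18.7,26.7,-12,73]]' 7.3 40; python3 -m inch '[[0,0,-1,0],[0,0,-1,0],[0,0,-1,0],[0,0,-1,0],[0,0,-1,0],[0,0,-1,0],[0,0,-1,0],[0,0,-1,0]]'
python3 - <<'E'
from h import *
c=bot.camera("side");c2=bot.camera("top")
a=cv2.resize(c["img"][130:260,330:470],(400,371));b=cv2.resize(c2["img"][262:342,355:440],(394,371))
cv2.imwrite("pics/b1.png",np.hstack([a,b])[:,:,::-1])
E
```

```text
time: 2.15
ee_pos: [0.4185, -0.2303, 0.1181]
tcp_rot: [-179.9, -0.1, 98.2]
wrist_force: [0.5, -0.3, 1.4]
opening: 0.0729
grasp_force: 0.0
time: 3.15
ee_pos: [0.4182, -0.232, 0.1093]
tcp_rot: [-180.0, -0.0, 97.9]
wrist_force: [0.2, -0.8, 0.0]
opening: 0.0728
grasp_force: 0.0
```

View pics/b1.png

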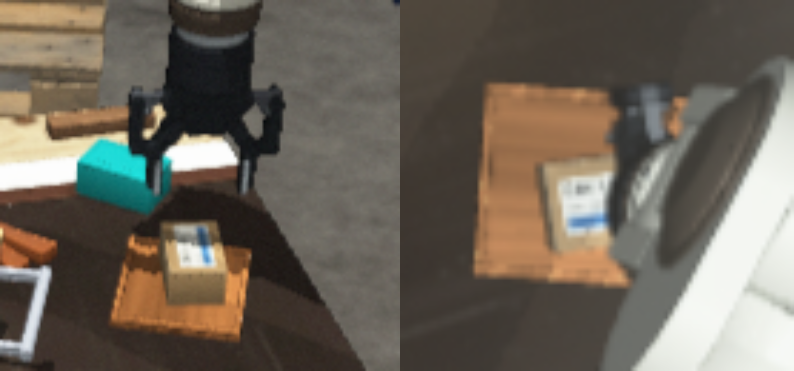

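The fingers straddle the box symmetrically in the side view, so I'll descend and close.

```bash
python3 -m inch '[[0,0,-2,0],[0,0,-4,0],[0,0,-6,0],[0,0,-7.5,0],[0,0,-8.3,0],[0,0,-8.7,0],[0,0,-8.7,0],[0,0,-8.7,0]]'; python3 -m inch '[[0,0,0,0],[0,0,0,0],[0,0,0,0],[0,0,0,0],[0,0,0,0],[0,0,0,0],[0,0,0,0],[0,0,0,0]]' 4 45
```

```text
time: 4.25
ee_pos: [0.4185, -0.2322, 0.0228]
tcp_rot: [180.0, 0.0, 97.9]
wrist_force: [0.6, -0.2, 0.6]
opening: 0.0731
grasp_force: 0.0
time: 5.25
ee_pos: [0.4184, -0.2322, 0.0229]
tcp_rot: [180.0, 0.0, 97.9]
wrist_force: [-1.2, -0.5, 5.0]
opening: 0.0544
grasp_force: 49.9
```

```bash
python3 -m inch '[[0,0,1.5,0],[0,0,4,0],[0,2,6,0],[0,6,7,0],[0,11,7,-1],[0,16,7,-2],[0,20,6,-2],[0,22.2,5,-2]]'; python3 -m inch '[[0,0,-1.5,0],[0,0,-3,0],[0,0,-4,0],[0,0,-4.8,0],[0,0,-5.3,0],[0,0,-5.6,0],[0,0,-5.6,0],[0,0,-5.6,0]]'
```

```text
time: 6.25
ee_pos: [0.4179, -0.0083, 0.0725]
tcp_rot: [180.0, -0.0, 96.0]
wrist_force: [-0.4, -0.6, -5.5]
opening: 0.0543
grasp_force: 49.4
time: 7.25
ee_pos: [0.4184, -0.0102, 0.0169]
tcp_rot: [180.0, 0.0, 95.8]
wrist_force: [-3.5, -0.8, 3.3]
opening: 0.0544
grasp_force: 50.2
```

```bash
python3 -m inch '[[0,0,0,0],[0,0,0,0],[0,0,0,0],[0,0,1,0],[0,0,4,0],[0,0,8,0],[0,2,12,0],[0,5,14,0]]' 7.3; python3 -m inch '[[0.5,4,0,0],[1,8,0,-2],[1.5,12,0,-4],[2,16,0,-5],[2.9,19,0,-5],[2.9,20.7,-2,-5],[2.9,20.7,-3,-5],[2.9,20.7,-3,-5]]'
python3 - <<'E'
from h import *
c=bot.camera("side");c2=bot.camera("top")
a=cv2.resize(c["img"][230:400,300:460],(376,400));b=cv2.resize(c2["img"][252:332,195:275],(400,400))
cv2.imwrite("pics/b2.png",np.hstack([a,b])[:,:,::-1])
from seg import rect
rect(c2,(0,0,120),(180,95,255),(280,276,350,330),.040,"box")
E
```

```text
time: 8.25
ee_pos: [0.4189, 0.0402, 0.1593]
tcp_rot: [179.8, 0.0, 95.8]
wrist_force: [-0.0, 0.6, 0.4]
opening: 0.073
grasp_force: 0.0
time: 9.25
ee_pos: [0.4468, 0.2463, 0.126]
tcp_rot: [-179.9, 0.0, 90.9]
wrist_force: [0.8, 0.1, -0.3]
opening: 0.0727
grasp_force: 0.0
box c 417.6 -10.5 size 56.5 85.2 ang 6.0 (first dim dir)
```

View pics/b2.png

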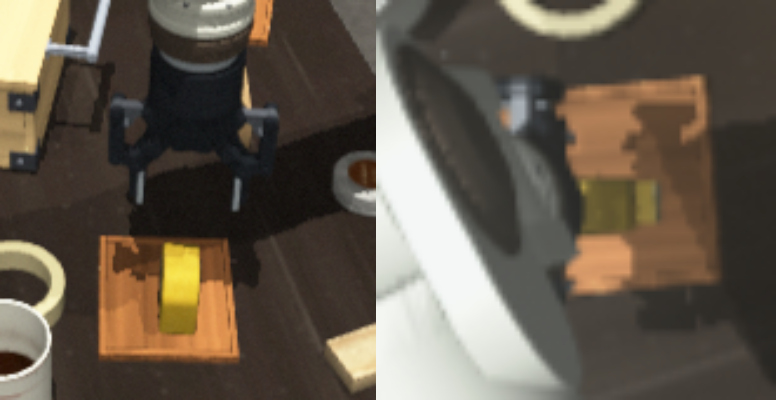

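The fingers are on both sides of the tape, so I'll descend and grip.

```bash
python3 -m inch '[[0,0,-2.5,0],[0,0,-5,0],[0,0,-7,0],[0,0,-8.5,0],[0,0,-9.4,0],[0,0,-9.7,0],[0,0,-9.7,0],[0,0,-9.7,0]]'; python3 -m inch '[[0,0,0,0],[0,0,0,0],[0,0,0,0],[0,0,0,0],[0,0,0,0],[0,0,0,0],[0,0,0,0],[0,0,0,0]]' 2 40
```

```text
time: 10.35
ee_pos: [0.4475, 0.2471, 0.0299]
tcp_rot: [180.0, -0.0, 90.9]
wrist_force: [0.2, -0.1, 1.2]
opening: 0.0728
grasp_force: 0.0
time: 11.35
ee_pos: [0.4473, 0.247, 0.0295]
tcp_rot: [180.0, -0.0, 90.9]
wrist_force: [0.0, 0.4, 5.6]
opening: 0.0318
grasp_force: 42.8
```

```bash
python3 -m inch '[[0,0,2,0],[0,0,5,0],[0,-2,8,0],[0,-6,10,0],[-0.5,-11,10,-1],[-1,-16,10,-2],[-1.5,-21,10,-3],[-2,-26,10,-4]]'; python3 -m inch '[[-0.3,-5,0,-1],[-0.3,-10,0,-1],[-0.3,-15,-1,-1],[-0.3,-19,-3,-1],[-0.3,-20.9,-5,-1],[-0.3,-20.9,-7,-1],[-0.3,-20.9,-8,-1],[-0.3,-20.9,-8.5,-1]]'; python3 -m inch '[[0,0,-0.6,0],[0,0,-1,0],[0,0,-1.4,0],[0,0,-1.5,0],[0,0,-1.5,0],[0,0,-1.5,0],[0,0,-1.5,0],[0,0,-1.5,0]]'
```

```text
time: 12.35
ee_pos: [0.4263, -0.0145, 0.1285]
tcp_rot: [-179.9, 0.0, 86.8]
wrist_force: [1.5, -0.3, -1.7]
opening: 0.0318
grasp_force: 42.1
time: 13.35
ee_pos: [0.4238, -0.2217, 0.0436]
tcp_rot: [-179.9, -0.0, 85.9]
wrist_force: [0.9, 0.0, -2.3]
opening: 0.0316
grasp_force: 42.1
time: 14.35
ee_pos: [0.4243, -0.2221, 0.0296]
tcp_rot: [180.0, 0.0, 85.9]
wrist_force: [-1.4, 0.5, 3.7]
opening: 0.0318
grasp_force: 42.5
```

```bash
python3 -m inch '[[0,0,0,0],[0,0,0,0],[0,0,0,0],[0,0,1,0],[0,0,4,0],[0,0,8,0],[0,2,10,0],[0,7,10,5]]' 7.3; python3 -m inch '[[0,4,0,5],[-0.6,8,0,5],[-0.6,12,0,5],[-0.6,14.2,-2,5],[-0.6,14.2,-6,5],[-0.6,14.2,-9,5],[-0.6,14.2,-10.6,5],[-0.6,14.2,-11.2,5]]';  python3 - <<'E'
from h import *
from seg import rect
c=bot.camera("side");c2=bot.camera("top")
a=cv2.resize(c["img"][170:300,330:470],(400,371));b=cv2.resize(c2["img"][262:342,355:440],(394,371))
cv2.imwrite("pics/b3.png",np.hstack([a,b])[:,:,::-1])
rect(c2,(20,120,60),(35,255,255),(366,270,430,332),.06,"tape")
E
```

```text
time: 15.35
ee_pos: [0.4252, -0.1527, 0.1318]
tcp_rot: [179.8, 0.1, 90.8]
wrist_force: [0.8, 0.1, -0.1]
opening: 0.0731
grasp_force: 0.0
time: 16.35
ee_pos: [0.4182, -0.0101, 0.0172]
tcp_rot: [-180.0, -0.0, 95.8]
wrist_force: [-0.4, 0.4, -0.0]
opening: 0.0731
grasp_force: 0.0
tape c 423.2 -208.8 size 80.5 32.8 ang 86.2 (first dim dir)
```

View pics/b3.png

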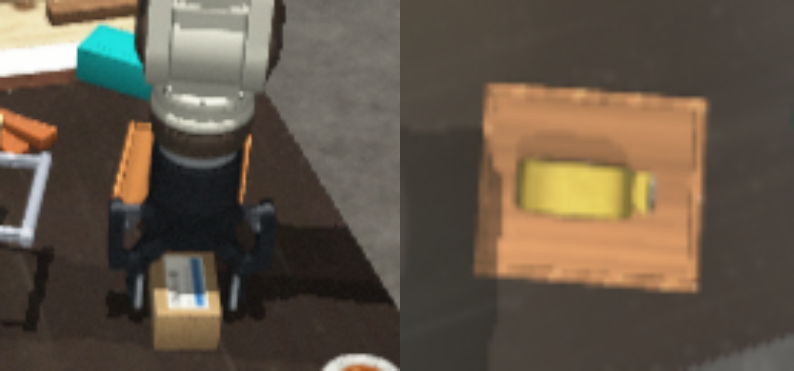

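The tape stands upright inside the right tray, aligned and clear of the rims. Next I'll grip the carton and carry it to the left tray.

```bash
python3 -m inch '[[0,0,0,0],[0,0,0,0],[0,0,0,0],[0,0,0,0],[0,0,0,0],[0,0,0,0],[0,0,0,0],[0,0,0,0]]' 4 45;python3 -m inch '[[0,0,2,0],[0,0,5,0],[0.5,2,7,0],[1,6,7,0],[2,11,7,0],[3,16,7,0],[4,21,7,0],[4.1,25.7,6,0]]'; python3 -m inch '[[0,0,-1,0],[0,0,-2.5,0],[0,0,-3.7,0],[0,0,-4.6,0],[0,0,-5.2,0],[0,0,-5.4,0],[0,0,-5.4,0],[0,0,-5.4,0]]'
```

```text
time: 17.45
ee_pos: [0.4188, -0.0101, 0.0185]
tcp_rot: [179.9, 0.0, 95.8]
wrist_force: [-1.9, -0.4, 7.2]
opening: 0.0543
grasp_force: 48.8
time: 18.45
ee_pos: [0.4598, 0.2489, 0.0776]
tcp_rot: [179.9, -0.0, 95.9]
wrist_force: [1.2, -0.8, -5.2]
opening: 0.0541
grasp_force: 50.5
time: 19.45
ee_pos: [0.4595, 0.2466, 0.0246]
tcp_rot: [179.9, 0.0, 95.8]
wrist_force: [-3.5, -3.8, 4.7]
opening: 0.0542
grasp_force: 51.5
```

```bash
python3 -m inch '[[0,0,0,0],[0,0,0,0],[0,0,0,0],[0,0,1,0],[0,0,4,0],[0,0,9,0],[-3,-4,14,0],[-6,-8,18,-3]]' 7.3
python3 - <<'E'
from h import *
from seg import rect
c=bot.camera("side");c2=bot.camera("top")
rect(c2,(0,0,120),(180,95,255),(215,272,262,311),.046,"box")
cams=[c2,c]
for k in("handle_bar","hinge_line","chest"):
    L=[bot.landmark_of(k,x) for x in cams]; print(k,[[(round(d["score"],2),np.round(d["point"],1).tolist()) for d in l[:2]] for l in L])
    if all(L):
        A=np.zeros((3,3));b=np.zeros(3)
        for x,l in zip(cams,L):
            o,d=ray(x,l[0]["point"]);d/=np.linalg.norm(d);M=np.eye(3)-np.outer(d,d);A+=M;b+=M@o
        print("  tri",np.round(np.linalg.solve(A,b),4))
# lid corners and bar predicted overlay for candidates
a=cv2.resize(c["img"][190:310,235:365],(390,360),interpolation=2);b=cv2.resize(c2["img"][172:272,275:385],(400,360),interpolation=2)
cv2.imwrite("pics/lid.png",np.hstack([a,b])[:,:,::-1])
cv2.imwrite("pics/lt.png",np.hstack([cv2.resize(c["img"][300:400,320:420],(350,350)),cv2.resize(c2["img"][255:325,200:275],(350,350))])[:,:,::-1])
E
```

```text
time: 20.45
ee_pos: [0.403, 0.1724, 0.1993]
tcp_rot: [179.9, -0.0, 92.9]
wrist_force: [1.0, -0.8, 1.0]
opening: 0.0729
grasp_force: 0.0
box c 443.8 256.6 size 89.6 104.6 ang 0.3 (first dim dir)
handle_bar [[(0.91, [323.3, 257.0]), (0.53, [239.2, 291.2])], [(0.77, [340.6, 235.8])]]
  tri [ 0.5488 -0.0056  0.133 ]
hinge_line [[(0.71, [330.4, 185.2])], [(0.61, [254.8, 232.2])]]
  tri [ 0.7584 -0.025   0.1103]
chest [[(0.62, [328.0, 221.5])], [(0.6, [290.4, 271.6]), (0.16, [394.0, 235.3])]]
  tri [ 0.6724 -0.0203 -0.0022]
```

View pics/lid.png

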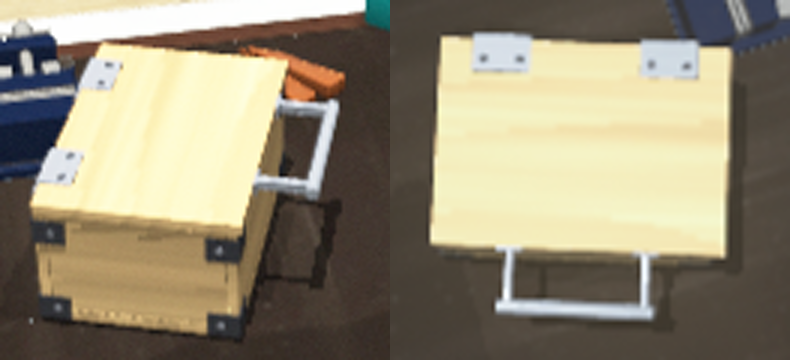

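View pics/lt.png

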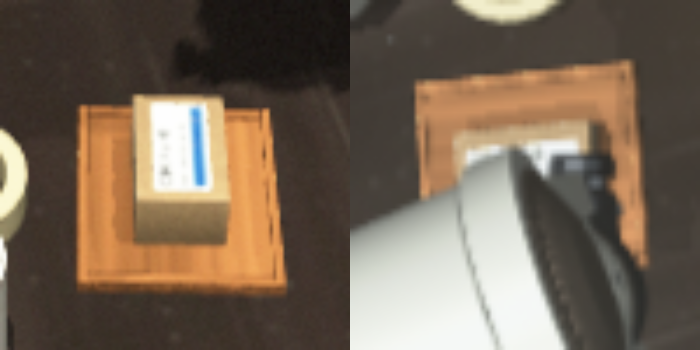

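The carton stands upright in the left tray. In the top view the bar's ends are at about (304,257) and (348,259). I'll work out the bar line and the lid corners next.

Run:
```python
from h import *
c=bot.camera("top");s=bot.camera("side")
for n,p,z in[("barL",(304.4,257.3),.117),("barR",(347.6,259.2),.117)]: print(n,np.round(atz(c,p,z),4))
for p in[(50,36),(343,47),(334,257),(41,243)]: print("lid",np.round(atz(c,(275+p[0]/3.636,172+p[1]/3.6),.116 if 0 else .117),4))
# side: bar ends in crop (335,103),(315,192)
for p in[(335,103),(315,190)]: print("side bar",np.round(atz(s,(235+p[0]/3,190+p[1]/3),.117),4))
for p in[(98,42),(290,58),(240,230),(32,207)]: print("side lid",np.round(atz(s,(235+p[0]/3,190+p[1]/3),.119),4))
```

```text
barL [0.5478 0.0467 0.117 ]
barR [ 0.543  -0.0732  0.117 ]
lid [0.7614 0.0927 0.117 ]
lid [ 0.753  -0.1353  0.117 ]
lid [ 0.5873 -0.1269  0.117 ]
lid [0.5974 0.0977 0.117 ]
side bar [ 0.542  -0.0774  0.117 ]
side bar [0.5462 0.0411 0.117 ]
side lid [ 0.754 -0.141  0.119]
side lid [ 0.5863 -0.1365  0.119 ]
side lid [0.5966 0.0992 0.119 ]
side lid [0.7575 0.091  0.119 ]
```

```bash
python3 -m inch '[[2,-3,0,0],[5,-6,0,-2],[8,-10,0,-4],[11,-14,0,-5],[13.5,-17,0,-5],[14.6,-18.2,-1,-5],[14.6,-18.2,-2,-5],[14.6,-18.2,-2,-5]]' 3.8 30;python3 -m inch '[[0,0,-1,0],[0,0,-1,0],[0,0,-1,0],[0,0,-1,0],[0,0,-1,0],[0,0,-1,0],[0,0,-1,0],[0,0,-1,0]]'
python3 - <<'E'
from h import *
c=bot.camera("side"); 
cv2.imwrite("pics/h.png",cv2.resize(c["img"][170:290,250:380],(650,600),interpolation=2)[:,:,::-1])
E
```

```text
time: 21.95
ee_pos: [0.5486, -0.0081, 0.1757]
tcp_rot: [-179.8, -0.0, 87.9]
wrist_force: [0.3, -0.0, 0.6]
opening: 0.0382
grasp_force: 0.0
time: 22.95
ee_pos: [0.5497, -0.0091, 0.1671]
tcp_rot: [-180.0, 0.0, 87.9]
wrist_force: [0.1, 0.6, 0.3]
opening: 0.0377
grasp_force: 0.0
```

View pics/h.png

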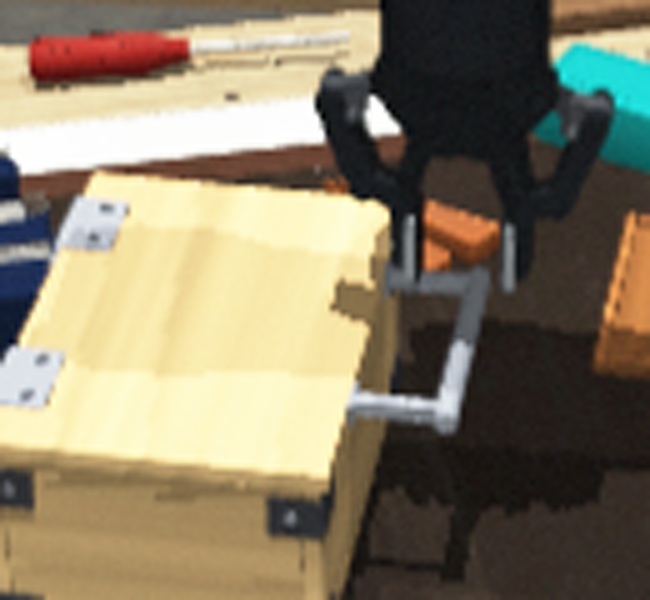

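The fingers straddle the bar with about 5 mm to shift forward, so I'll correct and descend in two stages.

```bash
python3 -m inch '[[-0.2,-0.3,0,0],[-0.5,-0.6,0,0],[-0.5,-0.6,-1.5,0],[-0.5,-0.6,-3,0],[-0.5,-0.6,-4.2,0],[-0.5,-0.6,-5.2,0],[-0.5,-0.6,-5.9,0],[-0.5,-0.6,-6.1,0]]'; python3 -m inch '[[0,0,0,0],[0,0,0,0],[0,0,0,0],[0,0,0,0],[0,0,0,0],[0,0,0,0],[0,0,0,0],[0,0,0,0]]' 0.5 35
python3 - <<'E'
from h import *
o=bot.get_obs();p=np.array(o["ee_pos"]);psi=np.radians(-2.3)
for t in [2,5,10,15,20,25,30,35,40,45]:
    a=np.radians(t+1.92);a0=np.radians(1.92);r=.2091
    h=r*(np.cos(a0)-np.cos(a));v=r*(np.sin(a)-np.sin(a0)); print(t,np.round(100*np.array([h*np.cos(psi),h*np.sin(psi),v]),2))
E
```

```text
time: 24.0
ee_pos: [0.5446, -0.015, 0.1057]
tcp_rot: [-180.0, 0.0, 87.9]
wrist_force: [-0.0, 0.2, -0.1]
opening: 0.038
grasp_force: 0.0
time: 25.0
ee_pos: [0.5487, -0.0152, 0.1081]
tcp_rot: [179.5, -0.0, 87.9]
wrist_force: [18.4, -1.3, -2.4]
opening: 0.0106
grasp_force: 35.0
2 [ 0.04 -0.    0.73]
5 [ 0.14 -0.01  1.82]
10 [ 0.44 -0.02  3.62]
15 [ 0.89 -0.04  5.38]
20 [ 1.5  -0.06  7.11]
25 [ 2.25 -0.09  8.77]
30 [ 3.15 -0.13 10.36]
35 [ 4.18 -0.17 11.86]
40 [ 5.34 -0.21 13.27]
45 [ 6.61 -0.27 14.57]
```

```bash
python3 -m inch '[[0.5,0,0.2,0],[0.5,0,0.6,0],[0.6,0,1.6,0],[0.7,0,2.7,0],[0.9,0,3.8,0],[1.1,0,4.7,0],[1.4,0,5.6,0],[1.4,0,5.6,0]]'
python3 - <<'E'
from h import *
o=bot.get_obs();print(np.round(o["wrist_force"],1),o["opening"],np.round(o["ee_pos"],4))
E
```

```text
time: 26.0
ee_pos: [0.5583, -0.0155, 0.1638]
tcp_rot: [180.0, 0.0, 87.8]
wrist_force: [-9.1, -3.4, 0.5]
opening: 0.0107
grasp_force: 34.5
[-9.1 -3.4  0.5] 0.01073387802403343 [ 0.5583 -0.0155  0.1638]
```

```bash
python3 -m inch '[[0.1,0,0.8,0],[0.6,0,2.2,0],[1.3,-0.1,3.8,0],[2.2,-0.1,5.3,0],[3.3,-0.1,6.8,0],[4.5,-0.2,8.1,0],[5.3,-0.2,9.0,0],[5.5,-0.2,9.2,0]]'; python3 -m inch '[[0,0,0,0],[0,0,0,0],[0,0,0,0],[0,0,0,0],[0,0,0,0],[0,0,0,0],[0,0,0,0],[0,0,0,0]]'
python3 - <<'E'
from h import *
c=bot.camera("side");c2=bot.camera("top"); 
a=cv2.resize(c["img"][110:310,220:420],(400,400),interpolation=2);b=cv2.resize(c2["img"][160:340,200:440],(400,400*180//240),interpolation=2)
b=cv2.copyMakeBorder(b,0,100,0,0,0)
cv2.imwrite("pics/f.png",np.hstack([a,b])[:,:,::-1])
cams=[c2,c]
for x in cams: print([(round(d["score"],2),np.round(d["point"],1).tolist()) for d in bot.landmark_of("handle_bar",x)[:2]])
print(proj(c,(.754-.1428,-.018,.263)))
for k in("masking_tape","spring_clamp","mug","screw_box","tape_measure"): print(k,[np.round(atz(c,d["point"],0)[:2],3).tolist() for d in bot.landmark_of(k,c)[:2]])
E
```

```text
time: 27.0
ee_pos: [0.6143, -0.0174, 0.2554]
tcp_rot: [179.9, 0.0, 87.8]
wrist_force: [-3.1, -3.8, -0.7]
opening: 0.0108
grasp_force: 34.9
time: 28.0
ee_pos: [0.6133, -0.0173, 0.2545]
tcp_rot: [180.0, 0.0, 87.8]
wrist_force: [-3.9, -5.1, 0.6]
opening: 0.0109
grasp_force: 34.9
[]
[(0.7, [312.1, 183.3])]
(np.float64(314.9901656051285), np.float64(184.13068134868934))
masking_tape [[0.597, 0.258], [0.462, 0.238]]
spring_clamp [[0.611, -0.28]]
mug [[0.582, 0.406]]
screw_box [[0.496, -0.381], [0.451, 0.234]]
tape_measure [[0.423, -0.235]]
```

View pics/f.png

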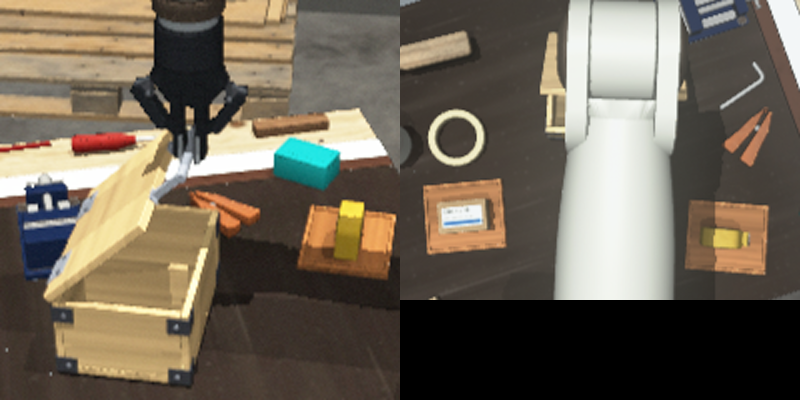

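The lid stands open with the bar in the fingers. The TCP moved 160 mm in a straight line since the grasp, which corresponds to 45.0°. The carton and tape stand upright on each other's trays, and the bystanders haven't moved.

```bash
python3 -c "
from workcell import bot
print(bot.job_done())"
```

```text
the job is handed in; nothing more can be done
None
```

I handed the job in after about 28 s: the carton and the tape measure have changed trays, both upright and let go, and the gripper still holds the lid at about 45° (worked out from how far the gripper moved); the masking tape, clamp and mug were left alone.

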